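# Put the tile models back in their plaster moulds

### The job

Put each of the four terracotta models back into the plaster mould whose recess matches it in shape and size, lying flat on the recess floor with its grip boss up. The small round model has been left in the large round mould, so it has to come out before the large one can go in. Leave the white slip cup standing where it is.

Things in the scene. Friction and masses are not known exactly. Their poses are not given: they have to be found in the camera images.
- model_large_round: Loose terracotta model: flat base 14 mm thick with a central grip boss rising to 38 mm above the underside; ornament up to 4 mm high on the base. Origin: centre of the underside, z up through the boss. This one: round base 70 mm in diameter, round boss 30 mm in diameter. Lies on the bench at the start. About 130 g.
- model_small_round: Loose terracotta model: flat base 14 mm thick with a central grip boss rising to 38 mm above the underside; ornament up to 4 mm high on the base. Origin: centre of the underside, z up through the boss. This one: round base 46 mm in diameter, round boss 30 mm in diameter. At the start it lies loose, up to 14 mm off-centre, on the recess floor of the large round mould. About 70 g.
- model_square: Loose terracotta model: flat base 14 mm thick with a central grip boss rising to 38 mm above the underside; ornament up to 4 mm high on the base. Origin: centre of the underside, z up through the boss. This one: square base 56 x 56 mm, square boss 30 x 30 mm, sides along its x and y. Lies on the bench at the start. About 120 g.
- model_oblong: Loose terracotta model: flat base 14 mm thick with a central grip boss rising to 38 mm above the underside; ornament up to 4 mm high on the base. Origin: centre of the underside, z up through the boss. This one: oblong base 76 mm (along its x) x 40 mm (along its y), boss 46 mm (x) x 28 mm (y). Lies on the bench at the start. About 120 g.
- mould_large_round: Fixed white plaster block, 110 x 110 mm, 28 mm high, dust-brown recess in the middle of its top, 10 mm deep (recess floor 18 mm above the block's underside), the recess's upper rim bevelled 4 mm wider all round. Origin: centre of the underside, z up. Recess: round, 80 mm in diameter; at the start the small round model is lying in it.
- mould_small_round: Fixed white plaster block, 110 x 110 mm, 28 mm high, dust-brown recess in the middle of its top, 10 mm deep (recess floor 18 mm above the block's underside), the recess's upper rim bevelled 4 mm wider all round. Origin: centre of the underside, z up. Recess: round, 56 mm in diameter.
- mould_square: Fixed white plaster block, 110 x 110 mm, 28 mm high, dust-brown recess in the middle of its top, 10 mm deep (recess floor 18 mm above the block's underside), the recess's upper rim bevelled 4 mm wider all round. Origin: centre of the underside, z up. Recess: square, 66 x 66 mm, sides along its x and y.
- mould_oblong: Fixed white plaster block, 110 x 110 mm, 28 mm high, dust-brown recess in the middle of its top, 10 mm deep (recess floor 18 mm above the block's underside), the recess's upper rim bevelled 4 mm wider all round. Origin: centre of the underside, z up. Recess: oblong, 86 mm along its x, 50 mm along its y.
- jar: Loose white straight-sided slip cup, open and empty, about 52 mm across and 75 mm high, standing on the bench to the left or right of the models. Origin: centre of the underside. Not to be knocked.

How it is judged:
By the outcome, as a careful person would: the job done as asked, in the order asked, and still so for the second after the job is handed in, with the robot touching nothing.
It also fails if it takes over 99 s, if anything falls off the work surface, if the arm or the gripper's body presses on something with over 40 N, if the wrist force passes 120 N, or if a joint passes its speed limit or range.

### The arm

A 7-joint arm with a two-finger parallel gripper is mounted at the origin on the work surface. World frame = base frame: x ahead of the robot, y to its left, z up, the work surface at z = 0. Lengths are in m, angles in rad, forces in N, time in s.
With the tool pointing down it reaches from about 0.425 to 0.825 m from the base axis. Payload 3.6 kg.
Tool frame: the origin (TCP) lies at the very end of the fingers, on their centre line; the grasp point (between the pads) lies 19 mm behind it; z points along the fingers, y is the line along which they close (so a half turn about z gives the same grasp; the last joint's range is limited). The gripper opens to 85 mm and grips with 20 to 120 N. Pads are 22 mm wide; open, the fingers measure 114 mm over their backs; the gripper's body (76 mm by 85 mm) begins 54 mm behind the grasp point. The pads swing forward as they close: fully open they stand 13 mm farther back than shut.
Start: joints at [-1.212, 0.615, -0.013, 1.423, 0.008, 1.103, -0.04], TCP at [0.245, 0.602, 0.231] pointing down, gripper open.
Joint ranges: [-3.12, 3.12], [-0.3, 2.06], [-1.34, 1.32], [0.26, 2.42], [-1.36, 4.5], [0.01, 1.98], [-2.84, 2.84]. Speed limits (rad/s): [2.79, 2.79, 3.14, 3.14, 3.14, 3.14, 3.14].

### API

Orientations are given as a rotation vector (axis times angle).
In Python, from station import arm, imaging, jaws gives the robot as it stands (arm), with the cameras (imaging) and the gripper (jaws). Calls block until the motion is done:
- arm.move_to(position, orientation): joint-space move of the TCP to a pose.
- arm.movel(position, velocity=0.15, orientation=None, contact_N=None): straight line of the TCP; orientation=None keeps the orientation; velocity is the mean speed in m/s. With contact_N (N) it stops when the force on the tool has changed by that much, and returns True; else False.
- arm.goto_joints(angles): joint-space move.
- jaws.move_gripper(opening, grasp_force=None): finger opening in m; grasp_force is the grip in N (None keeps the last); returns when the fingers have stopped.
- arm.dwell(seconds).
- arm.ik(position, orientation): joint angles nearest the present ones, or None.
- imaging.read_camera(name): name is "scene" or "top" or "wrist"; returns the picture (480x640x3 uint8, red, green, blue); there is no depth.
- imaging.camera_params(name): a dict with "fx", "fy", "cx", "cy" (pixels), "R" (3x3) and "t" (3): a world point X has camera coordinates R X + t; the wrist camera has in their place "T_tool_cam" (4x4, takes a point from camera to tool coordinates, whose origin is the TCP and whose axes are the flange's). Camera axes: x right, y down, z forward; pixel columns grow to the right and rows downward; lengths in m; the calibration is good to about 2 mm. A picture is of the moment at which its call begins: read the wrist's pose just before it. camera_params takes no time and is no camera call.
A pose or a line that the arm cannot do raises arm.Unreachable and nothing moves.
- arm.hand_in(): hands the job in; it is judged then, once.
Readings, each from a call of its own:
- arm.read_t(): time.
- arm.read_joint_positions(): joint angles.
- arm.read_dq(): joint speeds.
- arm.read_joint_torque(): joint torques, N m.
- arm.read_tcp_pos(): TCP position.
- arm.read_tcp_rot(): TCP orientation.
- arm.read_contact_force(): force on the tool from outside, world axes, zero at the start.
- arm.read_moment(): the same for the moment, N m.
- arm.read_finger_gap(): finger opening in m.
- arm.read_finger_force(): force on a finger pad.
Only numpy, scipy, OpenCV 4.12 (cv2) and the standard library are available. Lean on these libraries where they do the work, as an engineer would, in place of code of your own. Each camera call takes 0.05 s, during which the arm holds its last target. There are 200 camera calls.

## Working session

There is one attempt and no reset: what is moved stays moved. The work goes in short steps, each a Python script; the robot and the scene stay as the last script left them, time stands still between calls to the robot, and variables do not carry over. Pictures are saved under pics/ and viewed, at most 14 in all, crops included, and the job is handed in when it is done.

```bash
mkdir -p pics; ls
python3 - <<'E'
from station import arm, imaging, jaws
import cv2
for n in("top","scene"):
    cv2.imwrite(f"pics/{n}0.png",imaging.read_camera(n)[:,:,::-1])
    p=imaging.camera_params(n);print(n,p)
print(imaging.camera_params("wrist"),arm.read_tcp_rot(),arm.read_t())
E
```

```text
pics
station.py
top {'fx': 511.63713583246704, 'fy': 511.63713583246704, 'cx': 321.1518899628026, 'cy': 246.45326747289946, 'R': array([[-0.00343782, -0.9999691 , -0.00706909],
       [-0.99912977,  0.00372861, -0.04154287],
       [ 0.04156794,  0.00692012, -0.99911171]]), 't': array([0.00575831, 0.54135589, 1.0598308 ])}
scene {'fx': 537.3803181418352, 'fy': 537.3803181418352, 'cx': 320.96365908289374, 'cy': 238.7439228076362, 'R': array([[-0.33630877,  0.9415925 , -0.01731967],
       [ 0.72017759,  0.24528858, -0.64898209],
       [-0.60682836, -0.2307316 , -0.76060651]]), 't': array([ 0.19422438, -0.35331047,  1.49481133])}
{'fx': 346.391982438784, 'fy': 346.391982438784, 'cx': 319.11964563372845, 'cy': 241.11591173969458, 'T_tool_cam': array([[ 1.10159112e-03, -9.58316471e-01, -2.85706717e-01,
         7.22000581e-02],
       [ 9.99999392e-01,  1.06928982e-03,  2.69060559e-04,
        -3.49126778e-04],
       [ 4.76581172e-05, -2.85706840e-01,  9.58317066e-01,
        -1.42642499e-01],
       [ 0.00000000e+00,  0.00000000e+00,  0.00000000e+00,
         1.00000000e+00]])} [-0.60204386 -3.08294984  0.00366395] 0.1
```

View pics/top0.png

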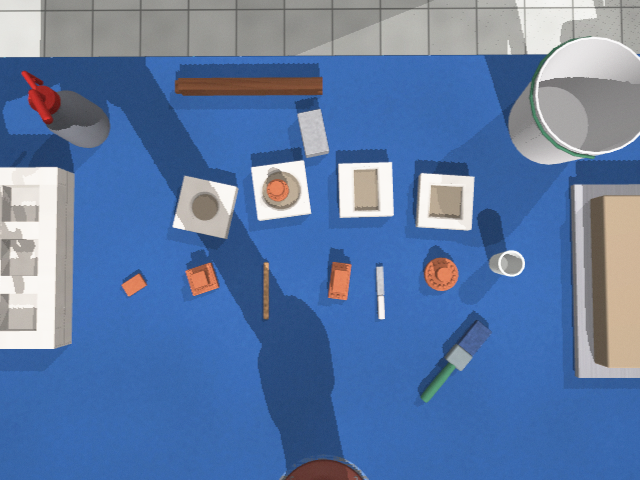

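View pics/scene0.png

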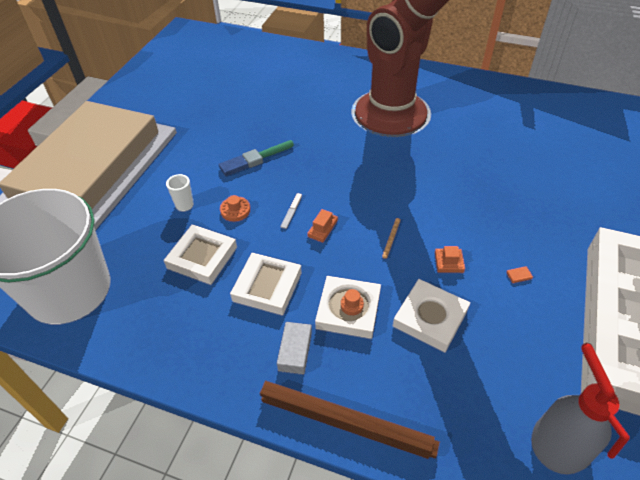

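Run:
```python
import cv2
im=cv2.imread("pics/top0.png")
for n,x in(("L",165),("R",325)):
    c=cv2.resize(im[155:305,x:x+200],None,fx=4,fy=4,interpolation=cv2.INTER_CUBIC)
    cv2.imwrite(f"pics/c{n}.png",c)
```

```text
(no output)
```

View pics/cL.png

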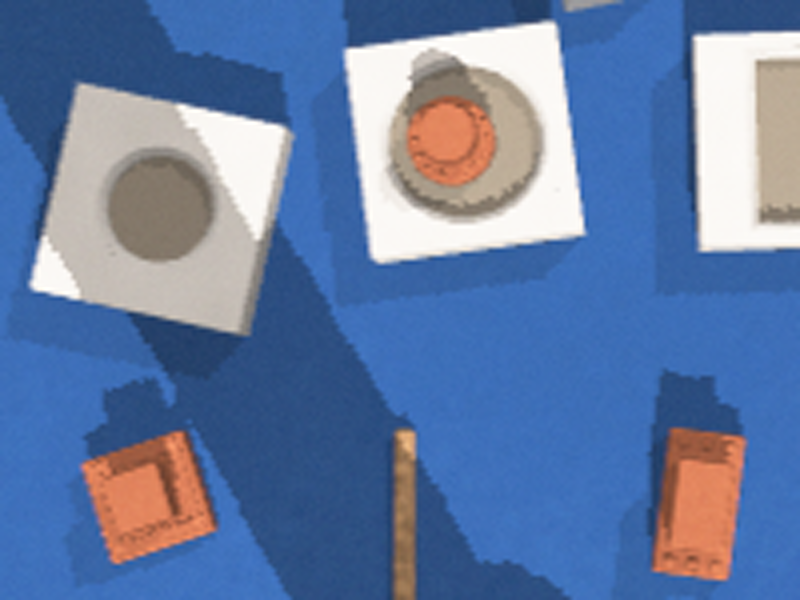

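View pics/cR.png

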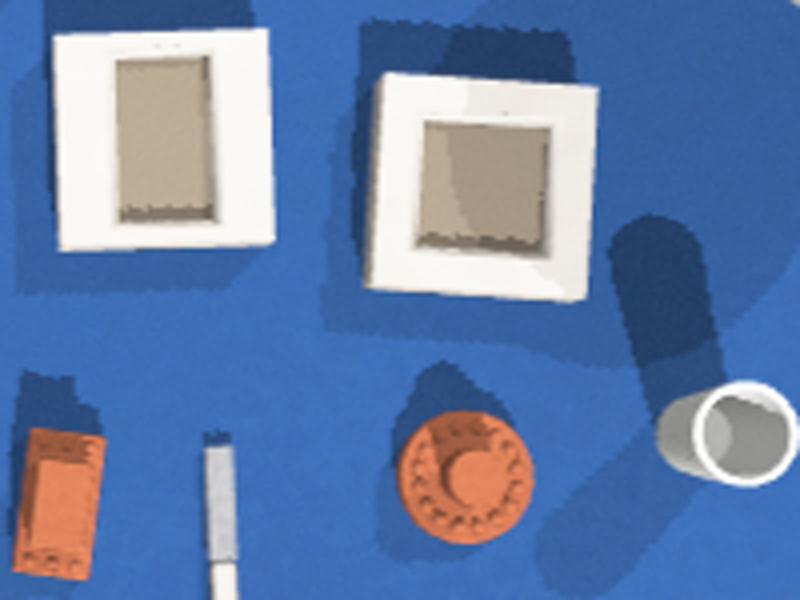

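```bash
cat > h.py <<'E'
import numpy as np, cv2, json
from scipy.optimize import least_squares
from station import arm, imaging, jaws
P=imaging.camera_params("top")
K=np.array([[P["fx"],0,P["cx"]],[0,P["fy"],P["cy"]],[0,0,1]]); rv=cv2.Rodrigues(P["R"])[0]
def proj(X): return cv2.projectPoints(np.float64(X),rv,P["t"],K,None)[0][:,0]
def rect(p,lx,ly,z):
    c,s=np.cos(p[2]),np.sin(p[2])
    q=np.array([[1,1],[1,-1],[-1,-1],[-1,1]])*[lx/2,ly/2]@np.array([[c,s],[-s,c]])+p[:2]
    return np.c_[q,np.full(4,z)]      # +x+y is top-left in the top picture, then clockwise
def circ(p,d,z): a=np.linspace(0,2*np.pi,40);return np.c_[p[0]+d/2*np.cos(a),p[1]+d/2*np.sin(a),a*0+z]
def full(c,o): return (np.array(c,float)+.5)/4-.5+[o,155]
def fitrect(c,o,lx,ly,z):
    r=least_squares(lambda p:(proj(rect(p,lx,ly,z))-full(c,o)).ravel(),[.6,0,0]);return r.x,np.sqrt(r.cost*2/4)
def pt(c,o,z):
    f=full(c,o); return least_squares(lambda p:(proj([[p[0],p[1],z]])[0]-f),[.6,0]).x
E
python3 - <<'E'
from h import *
L,R=165,325
m={}
for k,c,o,a,b,z in[("M_sr",[(78,83),(287,128),(240,332),(31,290)],L,.11,.11,.028),("M_lr",[(346,48),(554,22),(584,233),(374,262)],L,.11,.11,.028),
 ("M_ob",[(53,35),(268,29),(275,241),(60,250)],R,.11,.11,.028),("M_sq",[(383,74),(598,88),(585,299),(370,287)],R,.11,.11,.028),
 ("sq",[(82,464),(184,430),(216,528),(115,563)],L,.056,.056,.014),("ob",[(670,429),(745,437),(729,580),(654,570)],L,.076,.040,.014)]:
    p,e=fitrect(c,o,a,b,z);m[k]=list(p);print(k,p.round(4),"rms px",e.round(2))
m["lr"]=list(pt((466,478),R,.014))+[0];m["sr"]=list(pt((452,141),L,.032))+[0]
print(m["lr"],pt((474,479),R,.038),m["sr"],pt((443,134),L,.056), "jar",pt((746,433),R,.075))
json.dump(m,open("m.json","w"))
im=cv2.imread("pics/top0.png");im=cv2.resize(im[155:305,165:525],None,fx=4,fy=4,interpolation=cv2.INTER_CUBIC)
def d(X): cv2.polylines(im,[np.int32(((proj(X)-[165,155]+.5)*4-.5)*8)],True,(0,255,0),1,cv2.LINE_AA,3)
for k in m:
    if k[0]=="M": d(rect(m[k],.11,.11,.028))
d(rect(m["M_ob"],.086,.05,.018));d(rect(m["M_sq"],.066,.066,.018));d(circ(m["M_lr"],.08,.018));d(circ(m["M_sr"],.056,.018))
for k,a,b in("sq",.056,.03),("ob",.076,.046):
    d(rect(m[k],a,a if k=="sq" else .04,.014));d(rect(m[k],b,b if k=="sq" else .028,.038))
d(circ(m["lr"],.07,.014));d(circ(m["lr"],.03,.038));d(circ(m["sr"],.046,.032));d(circ(m["sr"],.03,.056))
cv2.imwrite("pics/ovL.png",im[:,:760]);cv2.imwrite("pics/ovR.png",im[:,640:])
E
```

```text
M_sr [ 0.6241  0.2453 -0.214 ] rms px 0.4
M_lr [0.6583 0.087  0.1309] rms px 0.52
M_ob [ 0.6588 -0.0887  0.028 ] rms px 0.46
M_sq [ 0.633  -0.2536 -0.0698] rms px 0.33
sq [0.4749 0.2527 0.3248] rms px 0.45
ob [ 0.47   -0.0342 -0.1185] rms px 0.47
[np.float64(0.48272135809566186), np.float64(-0.24555286826892275), 0] [ 0.48251786 -0.24416561] [np.float64(0.657704070717263), np.float64(0.0930984241976231), 0] [0.6575947  0.09542807] jar [ 0.50510001 -0.36906404]
```

View pics/ovL.png

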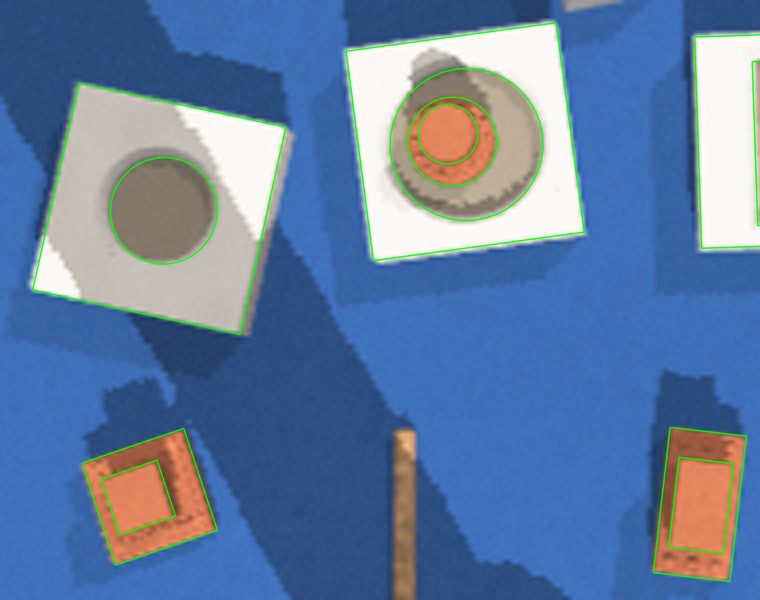

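View pics/ovR.png

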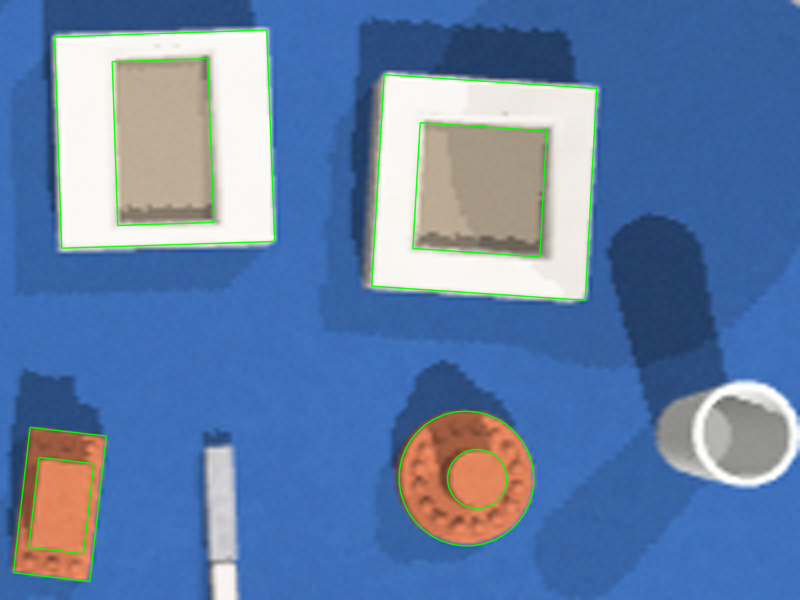

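```bash
cat >> h.py <<'E'
def down(phi): a=(phi+np.pi/2)/2; return np.pi*np.array([np.cos(a),np.sin(a),0])
def options(xy,phi): # both equivalent grasps, with joint 7
    return [(arm.ik([*xy,.15],down(f)),f) for f in (phi,phi+np.pi)]
G=.019
def pick(xy,phi,z0):
    jaws.move_gripper(.06,40); arm.move_to([*xy,.15],down(phi))
    c=arm.movel([*xy,z0+G],.12,contact_N=8); z=arm.read_tcp_pos()[2]
    jaws.move_gripper(.0,40); g=arm.read_finger_gap()
    print("pick contact",c,"z",round(z,4),"gap",round(g,4),"t",round(arm.read_t(),1))
    return z-z0
def lift(xy): arm.movel([*xy,.15],.15); print("lifted gap",round(arm.read_finger_gap(),4),"pad",np.round(arm.read_finger_force(),1))
def place(xy,phi,h,zf=.018):
    arm.move_to([*xy,.15],down(phi))
    arm.movel([*xy,zf+h+.012],.15)
    c=arm.movel([*xy,zf+h-.001],.04,contact_N=4); p=arm.read_tcp_pos()
    print("place contact",c,"underside above floor mm",round(1e3*(p[2]-h-zf),2),"t",round(arm.read_t(),1))
    return p
def release(xy): jaws.move_gripper(.06); arm.movel([*xy,.15],.15)
E
python3 - <<'E'
from h import *
m=json.load(open("m.json")); m["M_sr"][0]+=.0007; m["M_sr"][1]+=.0007
m["sr"][1]=.094
json.dump(m,open("m.json","w"))
h=np.pi/2
for k,phs in dict(sr=[0,h],M_sr=[0,h],lr=[0,h],M_lr=[0,h],sq=[m["sq"][2],m["sq"][2]+h],M_sq=[m["M_sq"][2],m["M_sq"][2]+h],ob=[m["ob"][2]+h],M_ob=[m["M_ob"][2]+h]).items():
    for ph in phs:
        for q,f in options(m[k][:2],ph): print(k,round(f,2),None if q is None else np.round(q[[0,6]] if hasattr(q,'shape') else [q[0],q[6]],2))
E
```

```text
sr 0 [-0.37  0.06]
sr 3.14 [0.09 2.66]
sr 1.57 [-0.16  1.38]
sr 4.71 [-0.54 -1.29]
M_sr 0 [-0.55 -0.23]
M_sr 3.14 [-0.14  2.41]
M_sr 1.57 [-0.36  1.11]
M_sr 4.71 [-0.76 -1.54]
lr 0 [0.   0.95]
lr 3.14 [-0.21 -1.86]
lr 1.57 [0.31 2.13]
lr 4.71 [-0.14 -0.41]
M_lr 0 [-0.36  0.07]
M_lr 3.14 [0.1  2.67]
M_lr 1.57 [-0.15  1.39]
M_lr 4.71 [-0.53 -1.28]
sq 0.32 [-0.66 -0.05]
sq 3.47 [-0.15  2.51]
sq 1.9 [-0.42  1.24]
sq 5.04 [-0.9  -1.34]
M_sq -0.07 [0.08 0.61]
M_sq 3.07 [-0.16 -2.16]
M_sq 1.5 [0.29 1.92]
M_sq 4.64 [-0.05 -0.78]
ob 1.45 [-0.02  1.52]
ob 4.59 [-0.46 -1.1 ]
M_ob 1.6 [0.1 1.7]
M_ob 4.74 [-0.28 -0.96]
```

Run:
```python
from h import *
m=json.load(open("m.json"))
k,M=m["sr"][:2],m["M_sr"][:2]
hh=pick(k,0,.018)
if .024<arm.read_finger_gap()<.036:
    lift(k); place(M,0,hh)
for n in("wrist",): cv2.imwrite("pics/w1.png",imaging.read_camera(n)[:,:,::-1])
```

```text
pick contact False z 0.0379 gap 0.0287 t 4.3
lifted gap 0.0283 pad 39.5
place contact True underside above floor mm 0.13 t 7.0
```

View pics/w1.png

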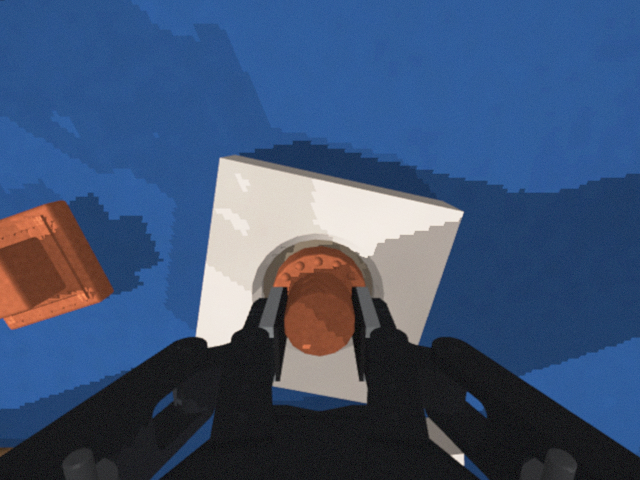

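The small model is in its recess (rim arc visible around it at about (315,265)), with its underside at floor height. I'll release it and do the large one next.

Run:
```python
from h import *
m=json.load(open("m.json"))
release(m["M_sr"][:2])
k,M=m["lr"][:2],m["M_lr"][:2]
hh=pick(k,0,0)
if .024<arm.read_finger_gap()<.036:
    lift(k); p=place(M,0,hh)
    if p[2]-hh<.020: release(M)
    cv2.imwrite("pics/t2.png",cv2.resize(imaging.read_camera("scene")[180:380,130:480,::-1],None,fx=2.2,fy=2.2,interpolation=cv2.INTER_CUBIC))
```

```text
pick contact False z 0.0197 gap 0.0283 t 12.1
lifted gap 0.0282 pad 39.5
place contact True underside above floor mm -0.36 t 15.7
```

View pics/t2.png

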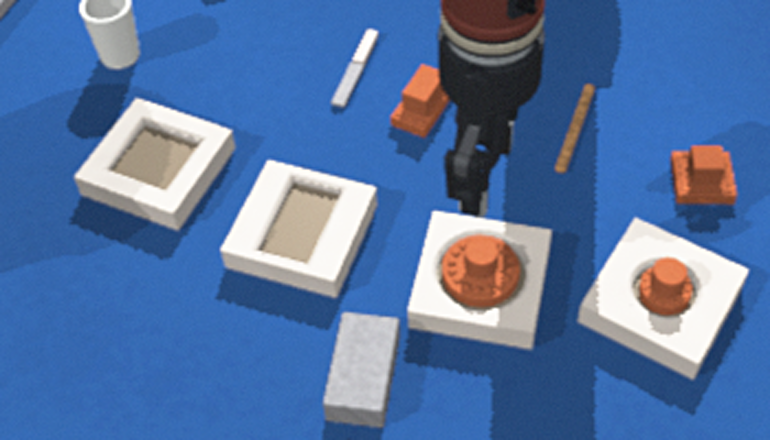

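Both round models sit flat and centred in their recesses: the large one at about (482,268) and the small one at about (667,287). The square and oblong are next.

Run:
```python
from h import *
m=json.load(open("m.json"))
h=np.pi/2
for a,b,f in("sq","M_sq",0),("ob","M_ob",-h):
    k,M=m[a],m[b]
    hh=pick(k[:2],k[2]+f,0)
    if not .022<arm.read_finger_gap()<.036: break
    lift(k[:2]); p=place(M[:2],M[2]+f,hh)
    if p[2]-hh>.0205: break
    release(M[:2])
arm.move_to([.45,.25,.25],down(0))
cv2.imwrite("pics/s3.png",cv2.resize(imaging.read_camera("scene")[180:380,130:480,::-1],None,fx=2.2,fy=2.2,interpolation=cv2.INTER_CUBIC))
cv2.imwrite("pics/t3.png",cv2.resize(imaging.read_camera("top")[155:305,165:535,::-1],None,fx=2.1,fy=2.1,interpolation=cv2.INTER_CUBIC))
print(arm.read_t())
```

```text
pick contact False z 0.0196 gap 0.0292 t 19.9
lifted gap 0.0291 pad 40.5
place contact True underside above floor mm 0.0 t 24.0
pick contact False z 0.0194 gap 0.0269 t 28.5
lifted gap 0.0273 pad 40.2
place contact True underside above floor mm 0.05 t 31.5
34.45
```

View pics/s3.png

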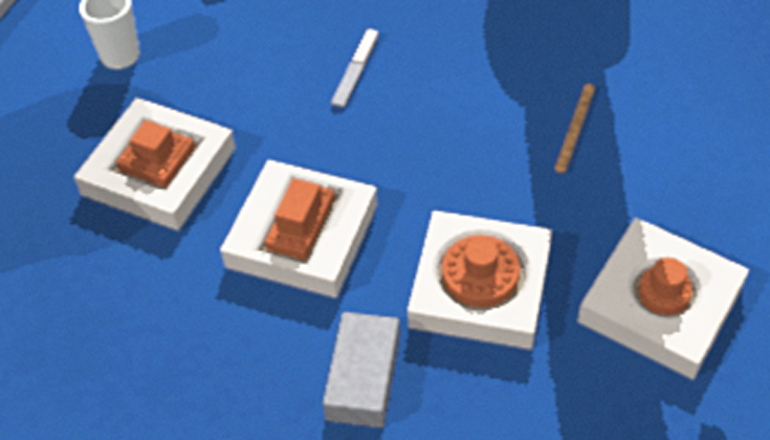

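View pics/t3.png

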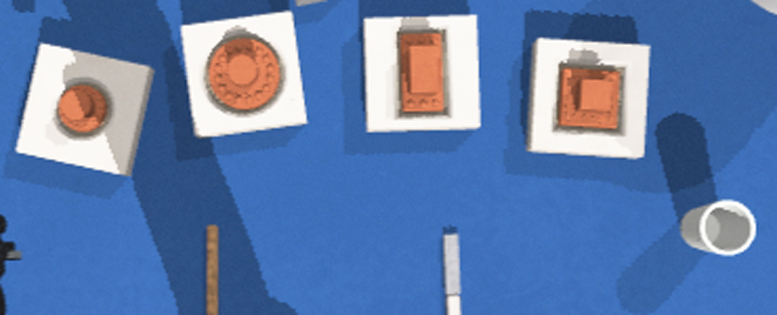

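All four models lie flat and centred in their matching moulds: small (82,107), large (243,73), oblong (422,72), square (590,97). The cup at (725,228) has not moved.

```bash
python3 -c "
from station import arm, imaging, jaws
print(arm.hand_in())"
```

```text
the job is handed in; nothing more can be done
None
```

The job is handed in: all four models lie flat in their matching moulds with bosses up, the small round one was moved out before the large one went in, and the cup was not touched (about 34 s of the 99 s used).

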